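# Hold the second apron hook against its backing board for fastening

## Task

Be my third hand: pick up the loose apron hook and press its plate flat onto the inked square of the board in the jig that has no hook yet, with a steady push of about 10 N, so that the board's red pointer stands beside the green zone on the base and never bottoms out on its springs. Finish while still gripping the hook and pushing, held up off the worktop, because I will drive the screws then; do not lean on the hook that is already fitted and leave the jigger, the steel cup and the coasters where they are.

Things in the scene. Friction and masses are not known exactly. Their poses are not given: they have to be found in the camera images.
- hook: loose apron hook: dark steel plate 44x44x8 mm, square oak stem 22x22 mm, round oak knob 44 mm across. Origin: centre of the plate's mounting face; x points out of that face (the way to press): plate at x = -8..0, free stem -68..-8, knob -80..-68 mm; y level, z up. 0.12 kg. Lies level on plate edge and knob, axis 22 mm above the worktop; pinch the stem's sides from above
- fitted_hook: a hook of the same shape, origin and axes, already screwed (two brass screw heads) to one of the two boards, fixed. Whether that is the left or the right one varies; the other board is the bare one, and behind it a small steel dish with two screws stands on the jig's wall
- jig: aluminium jig fixed to the worktop, base 150x190x10 mm, wall behind 76 mm high. Origin: on the worktop, mid-width; x is the pressing direction (away from the robot), y left, z up. Two wooden boards 70 wide, 70 high, 12 mm thick, centres at y = +42 and -42 mm, front faces at x = -45 mm at rest, 15 to 85 mm above the worktop; each has an inked 48 mm square and at its outer side a red pointer
- mark_left (a point): centre of the inked square on the front face of the left board (jig y = +42 mm), 50 mm above the worktop; moves with the board; axes as the jig's
- mark_right (a point): the same on the right board (jig y = -42 mm)
- board_left (a joint): how far the left board is pushed back along the jig's x, m: 0 at rest, stop at 0.028. It slides on springs of 700 N/m without preload (7 N at 0.010, 10.5 N at 0.015, 14 N at 0.020); the green zone on the base spans 0.010 to 0.020
- board_right (a joint): the same for the right board
- jigger: steel double jigger, 45 mm across, 85 mm high, bystander; origin under its centre. Beware: a fixed bottle shelf above: underside 450 mm over the worktop, nearest corner at x = 0.52, y = 0.18 m, from there its right edge runs to x = 1.0, y = 0.30 and its front edge to x = 0.46, y = 0.41; swing in close to the base, lean the hand back
- steel_cup: open steel cup, 68 mm across, 80 mm high, bystander; origin under its centre. Left of the worktop stands a wall, its face at y = 0.40 m where x = 0.4 and y = 0.46 m where x = 0.6: keep the wrist clear of it too
- coasters: stack of round cork coasters, 68 mm across, 20 mm high, bystander; origin under its centre

How it is judged (in metres and radians):
On the way:
1. the loose hook is gripped and lifted off the worktop (height (world z) of hook above 0.036 m and contact force between the fingers and hook above 2 N), for 0.1 s.
At the end, for the whole second after the job is handed in: The loose hook is still gripped and off the worktop (axis at least 38 mm up), its plate flat on the bare board (within 0.08 rad), centred on the inked square within 8 mm sideways and in height, pressed steadily with 6 to 15.5 N so that this board stands 9 to 21 mm back (contact force between the fingers and hook above 2 N and height (world z) of hook above 0.038 m and angle between the x axis of hook and the x axis of jig, either way round below 0.08 rad and linear speed of hook below 0.02 m/s and ((y of fitted_hook in the frame of jig below 0 m and value of joint board_left between 0.009 and 0.021 m and contact force between hook and board_left between 6 and 15.5 N and x of hook in the frame of mark_left between -0.004 and 0.004 m and y of hook in the frame of mark_left between -0.008 and 0.008 m and z of hook in the frame of mark_left between -0.008 and 0.008 m) or (y of fitted_hook in the frame of jig above 0 m and value of joint board_right between 0.009 and 0.021 m and contact force between hook and board_right between 6 and 15.5 N and x of hook in the frame of mark_right between -0.004 and 0.004 m and y of hook in the frame of mark_right between -0.008 and 0.008 m and z of hook in the frame of mark_right between -0.008 and 0.008 m))); the arm keeps its last pose, push and grip.
It fails at once if a board is driven onto its stop or pushed with more than 25 N (value of joint any of board_left, board_right above 0.0275 m or contact force between anything else and board_left above 25 N or contact force between anything else and board_right above 25 N).
It fails at once if the fitted hook is pushed with more than 6 N (contact force between anything else and fitted_hook above 6 N).
It fails at once if the jigger, steel cup or coasters are moved more than 25 mm or tipped (distance of any of jigger, steel_cup, coasters from where it was at the start of the episode above 0.025 m or angle between any of jigger, steel_cup, coasters's own z axis and vertical above 0.4 rad).
It also fails if it takes over 45 s, if anything falls off the work surface, if the arm or the gripper's body presses on something with over 40 N, if the wrist force passes 120 N, or if a joint passes its speed limit or range.

## Robot

A 6-joint arm with a two-finger parallel gripper is mounted at the origin on a cart in front of the work surface, level with it; the furniture and walls round the work are solid. World frame = base frame: x ahead of the robot, y to its left, z up, the work surface at z = 0. Lengths are in m, angles in degrees, forces in N, time in s.
With the tool pointing down it reaches from about 0.375 to 0.9 m from the base axis. Payload 3.1 kg.
Tool frame: the origin (TCP) lies midway between the tips of the shut fingers; the grasp point (between the pads) lies 19 mm behind it; z points along the fingers, y is the line along which they close (so a half turn about z gives the same grasp; the last joint's range is limited). The gripper opens to 87 mm and grips with 3 to 60 N. Pads are 19 mm wide; open, the fingers measure 117 mm over their backs; the gripper's body (75 mm by 190 mm) begins 51 mm behind the grasp point.
Start: joints at [-84.54, 30.224, 82.088, -0, 67.689, -10.227], TCP at [0.169, -0.602, 0.223] pointing down, gripper open.
Joint ranges: [-176.69, 176.69], [-43.24, 126.21], [12.49, 139.97], [-82, 262], [0, 151.66], [-163.58, 163.58]. Speed limits (degrees/s): [159.86, 159.86, 180, 180, 180, 180].

## Interface

Orientations are given as a 3x3 rotation matrix whose columns are the frame's x, y, z axes.
In Python, from rig import bot gives the robot as it stands.
- The arm moves only by the shell command python3 steer.py, which reads ROWS from standard input. ROWS is a JSON object whose key "plan" holds a list of rows, 1 to 20 of them, each of 7 numbers: dx, dy, dz in cm, then a rotation vector rx, ry, rz in units of 5 degrees, then the opening from 0.0 (shut) to 1.0 (fully open); each row is the pose to reach, as a shift and turn from the pose commanded when the command began, along the tool's axes at that moment; what a row does not reach only later rows make up. A row lasts 1/10 s, in which the tool goes at most 0.05 m and 8.59 degrees, less where a joint would pass 70% of its speed; a pose out of reach is approached as far as the arm can. The fingers move at their own pace and stop on an object; the grip force is fixed at half the most. Time passes only in rows, so rows that do not move let the fingers close. It prints the time, the measured TCP pose, the force, the opening and the grip force at its end. Input that does not fit is refused with a message, and nothing moves.
- bot.read_state(): the state, without advancing time (a new reading comes with each control period).
- bot.capture(name): name is "scene" or "top" or "wrist"; returns a dict with "color" (480x640x3 uint8, red, green, blue), "K" (3x3 intrinsics, pixels), "D" ([k1, k2, p1, p2, k3] as OpenCV has them; the pictures are not rectified), "view" (4x4, takes a point from world to camera coordinates); the wrist camera has in their place "mount" (4x4, takes a point from camera to tool coordinates, whose origin is the TCP and whose axes are the flange's). Camera axes: x right, y up, looking along -z (the intrinsics and any distortion apply to the point x, -y, -z); pixel columns grow to the right and rows downward; lengths in m; the calibration is good to about 2 mm. A picture is of the moment at which its call begins: read the wrist's pose just before it. There is no depth.
- bot.hand_in(): hands the job in; it is judged then, once.
The state is a dict: "time_s": time; "joint_positions": joint angles; "qvel": joint speeds; "tau": joint torques, N m; "position": TCP position; "tcp_rot": TCP orientation; "force": force on the tool from outside, world axes, zero at the start; "moment": the same for the moment, N m; "opening": opening from 0.0 (shut) to 1.0 (fully open); "grasp_force": force on a finger pad.
Only numpy, scipy, OpenCV 4.12 (cv2) and the standard library are available. Lean on these libraries where they do the work, as an engineer would, in place of code of your own. Each camera call takes 0.05 s, during which the arm holds its last target. There are 200 camera calls.

## Working session

There is one attempt and no reset: what is moved stays moved. The work goes in short steps, Python scripts to look and compute and a shell command to move; the robot and the scene stay as the last step left them, time stands still between calls to the robot, and variables do not carry over. Pictures are saved under pics/ and viewed, at most 10 in all, crops included, and the job is handed in when it is done.

```bash
ls; mkdir -p pics
python3 - <<'E'
from rig import bot
import cv2,numpy as np
s=bot.read_state()
print(s)
for n in ["scene","top","wrist"]:
    c=bot.capture(n)
    cv2.imwrite(f"pics/{n}0.png",c["color"][:,:,::-1])
    np.savez(f"{n}0.npz",**c)
    print(n,c["K"],c["D"],c.get("view",c.get("mount")))
E
```

```text
pics
rig.py
steer.py
{'time_s': 0.0, 'joint_positions': array([-8.45400705e+01,  3.02783862e+01,  8.21545054e+01, -8.23281623e-04,
        6.76893152e+01, -1.02283196e+01]), 'qvel': array([ 0.13283674,  0.01341217,  0.01750297,  0.01525277,  0.00307672,
       -0.0007954 ]), 'tau': array([-4.09355889e-04, -4.40041995e+01, -1.76592153e+01,  6.32407120e-02,
        5.84052061e-02, -1.83475195e-04]), 'position': array([ 0.1689463 , -0.60098896,  0.22158829]), 'tcp_rot': array([[ 9.62745785e-01,  2.70408037e-01, -2.16178253e-04],
       [ 2.70407876e-01, -9.62743516e-01,  2.12196563e-03],
       [ 3.65672349e-04, -2.10136977e-03, -9.99997725e-01]]), 'force': array([ 0.66267485, -0.33111189,  0.67918923]), 'moment': array([ 0.06668575,  0.03763102, -0.01757843]), 'grasp_force': 0.0, 'opening': 1.0006255114221831}
scene [[508.08953151   0.         311.3370302 ]
 [  0.         508.08953151 227.32204691]
 [  0.           0.           1.        ]] [-0.14429722  0.          0.          0.          0.        ] [[ 0.77595973  0.63072873  0.00823192 -0.56068286]
 [-0.28708273  0.34150558  0.89496
[... 281 characters left out ...]
        0.          0.        ] [[-0.01221032 -0.99975853 -0.01826999  0.16659361]
 [ 0.99534713 -0.01389884  0.09534625 -0.60551085]
 [-0.09557716 -0.01702078  0.99527649 -1.0549402 ]
 [ 0.          0.          0.          1.        ]]
wrist [[358.15144324   0.         318.58294976]
 [  0.         358.15144324 243.13005063]
 [  0.           0.           1.        ]] [-0.03522928  0.          0.          0.          0.        ] [[-5.95397862e-05  9.61470376e-01  2.74908555e-01  7.46214125e-02]
 [ 9.99999996e-01  3.96804089e-05  7.78013196e-05  8.29772549e-04]
 [ 6.38951801e-05  2.74908558e-01 -9.61470374e-01 -1.63514700e-01]
 [ 0.00000000e+00  0.00000000e+00  0.00000000e+00  1.00000000e+00]]
```

View pics/scene0.png

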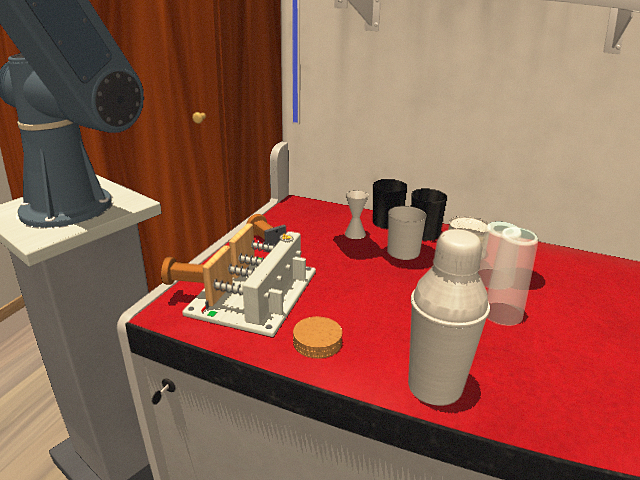

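View pics/top0.png

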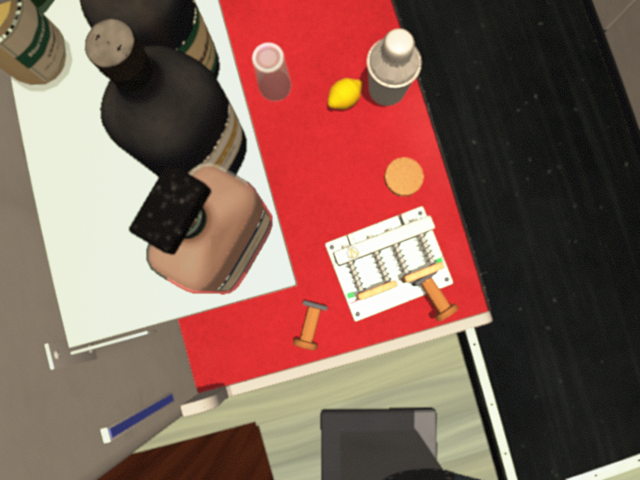

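The scene view shows the fitted hook on the near (right) board at about (190,270). The bare board is the left one, at about (245,240), with the dish behind it at (287,238). In the top view the loose hook lies from its plate at (314,305) to its knob at (306,345). The jig spans roughly (325..452, 208..320) and the bare board's top edge is near (375,291).

```bash
cat > h.py <<'E'
import cv2,numpy as np
def load(n): return dict(np.load(n))
def rays(c,px,view=None):
    V=c["view"] if view is None else view
    p=cv2.undistortPoints(np.array(px,float).reshape(-1,1,2),c["K"],c["D"])[:,0]
    d=np.c_[p[:,0],-p[:,1],-np.ones(len(p))]@V[:3,:3]
    o=-V[:3,:3].T@V[:3,3]
    return o,d
def plane(c,px,z,view=None):
    o,d=rays(c,px,view); t=(z-o[2])/d[:,2]; return o+d*t[:,None]
def proj(c,P,view=None):
    V=c["view"] if view is None else view
    q=(V[:3,:3]@np.atleast_2d(P).T).T+V[:3,3]
    return cv2.projectPoints(q*[1,-1,-1],np.zeros(3),np.zeros(3),c["K"],c["D"])[0][:,0]
E
python3 - <<'E'
from h import *
c=load("top0.npz"); im=c["color"]; hsv=cv2.cvtColor(im,cv2.COLOR_RGB2HSV)
crop=im[190:370,280:500,::-1]; cv2.imwrite("pics/crop.png",cv2.resize(crop,None,fx=3.6,fy=3.3,interpolation=cv2.INTER_CUBIC)[:600])
# oak mask
m=((hsv[...,0]>5)&(hsv[...,0]<25)&(hsv[...,1]>80)&(hsv[...,2]>60)).astype(np.uint8)
n,l,st,ce=cv2.connectedComponentsWithStats(m)
for i in range(1,n):
    if st[i,4]>60 and 280<ce[i,0]<500 and 150<ce[i,1]<370:
        pts=np.argwhere(l==i)[:,::-1].astype(np.float32); print(st[i],ce[i],cv2.minAreaRect(pts))
        print(plane(c,[ce[i]],0.033))
# non-red, base blob
w=((hsv[...,1]<60)&(hsv[...,2]>140)).astype(np.uint8)
n,l,st,ce=cv2.connectedComponentsWithStats(w)
for i in range(1,n):
    if st[i,4]>500 and 300<ce[i,0]<460 and 190<ce[i,1]<370:
        pts=np.argwhere(l==i)[:,::-1].astype(np.float32); r=cv2.minAreaRect(pts);b=cv2.boxPoints(r); print('base',st[i],b.tolist(),plane(c,b,0.01).round(4).tolist())
print('coaster',plane(c,[[404,176]],.02))
E
```

```text
[ 384  157   40   39 1217] [403.70008217 176.20870994] ((403.5, 176.0), (38.0, 39.0), 90.0)
[[0.72613415 0.0070195  0.033     ]]
[401 262  43  20 248] [421.9516129  272.33064516] ((422.1344909667969, 272.6213684082031), (8.867050170898438, 44.0113410949707), 68.62937927246094)
[[ 0.55451104 -0.02056139  0.033     ]]
[421 277  37  44 678] [438.23451327 299.679941  ] ((436.1400146484375, 298.5199890136719), (43.400001525878906, 24.40000343322754), 53.13010025024414)
[[ 0.50619994 -0.04798752  0.033     ]]
[357 281  40  20 200] [375.87  289.435] ((376.0326843261719, 289.7733154296875), (7.431403160095215, 42.85293960571289), 69.14553833007812)
[[0.52578751 0.06095861 0.033     ]]
[293 306  28  44 637] [308.41287284 329.49764521] ((308.8823547363281, 327.4706115722656), (23.768489837646484, 42.20119857788086), 14.03624439239502)
[[0.45761332 0.17965001 0.033     ]]
base [ 326  207  127  114 7510] [[324.5979309082031, 243.1546630859375], [425.4484558105469, 204.36599731445312], [455.3969421386719, 282.23199462890625], [354.5464172363281, 321.0206604003906]] [[0.6105, 0.1497, 0.01], [0.6785, -0.0339, 0.01], [0.5369, -0.0838, 0.01], [0.4706, 0.0982, 0.01]]
coaster [[0.72919154 0.00485983 0.02      ]]
```

View pics/crop.png

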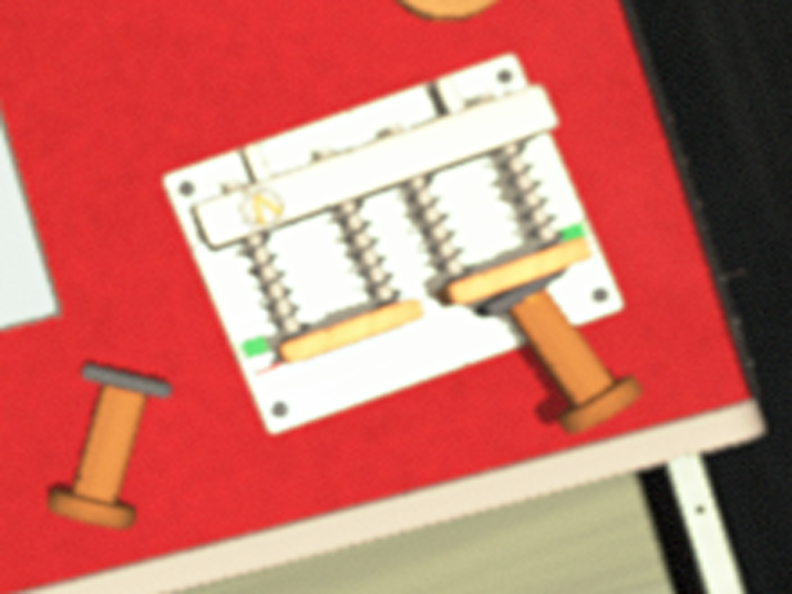

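The crop confirms it: base corners are at px (325,244), (423,207), (453,282) and (355,321). The bare board's front top edge runs from about (358,300) to (397,287). The hook axis runs from (306,340) to (315,307).

Run:
```python
from h import *
c=load("top0.npz")
f=lambda L:np.array(L,float)/[3.6,3.3]+[280-.36,190-.35]
V=c["view"];print("cam",-V[:3,:3].T@V[:3,3])
B=plane(c,f([[163,178],[515,55],[623,305],[270,433]]),.01);print("base",B.round(4)[:,:2].tolist())
for a,b in [(0,1),(1,2),(2,3),(3,0)]:
    d=B[b]-B[a];print(np.linalg.norm(d).round(4),np.degrees(np.arctan2(d[1],d[0])).round(2))
print("ctr",B.mean(0))
x=(B[0]-B[3]+B[1]-B[2])[:2];x/=np.linalg.norm(x);y=np.array([-x[1],x[0]]);print("jig yaw",np.degrees(np.arctan2(x[1],x[0])))
F=plane(c,f([[285,363],[424,318]]),.085);print("board L front top ends",F.round(4)[:,:2].tolist(),[( (p[:2]-B.mean(0)[:2])@np.c_[x,y]).round(4).tolist() for p in F])
W=plane(c,f([[557,125],[218,249]]),.076);print("wall",[( (p[:2]-B.mean(0)[:2])@np.c_[x,y]).round(4).tolist() for p in W])
S=plane(c,f([[107,387],[144,390],[77,490],[117,497]]),.033);print("stem",S.round(4).tolist())
a=(S[0]+S[1]-S[2]-S[3]);print("axis yaw",np.degrees(np.arctan2(a[1],a[0])),"width",np.linalg.norm(S[0]-S[1]),np.linalg.norm(S[2]-S[3]))
P=plane(c,f([[86,366],[170,384]]),.044);print("plate top front edge",P.round(4).tolist(),np.linalg.norm(P[0]-P[1]))
```

```text
cam [0.50389946 0.14018159 1.11073404]
base [[0.6097, 0.1492], [0.675, -0.0287], [0.5373, -0.0789], [0.4709, 0.0981]]
0.1895 -69.84
0.1466 -159.98
0.189 110.54
0.1479 20.2
ctr [0.57323733 0.0348861  0.01      ]
jig yaw 20.112706266382098
board L front top ends [[0.5082, 0.0935], [0.5299, 0.0288]] [[-0.0409, 0.0774], [-0.0428, 0.0092]]
wall [[0.0267, -0.0868], [0.0242, 0.0854]]
stem [[0.4968, 0.1776, 0.033], [0.495, 0.1596, 0.033], [0.4428, 0.1927, 0.033], [0.4389, 0.1734, 0.033]]
axis yaw -14.672596277614046 width 0.018014058108981462 0.019693655615542243
plate top front edge [[0.508, 0.1871, 0.044], [0.4981, 0.1469, 0.044]] 0.04142513494442822
```

Run:
```python
from h import *
c=load("scene0.npz")
print("jigger,cup base",plane(c,[[355,234],[404,252]],0).round(3).tolist(), "tops", plane(c,[[357,195]],.085).round(3).tolist(),plane(c,[[407,213]],.08).round(3).tolist())
s=np.array([.1689,-.6010,.2216]);R=np.array([[.962746,.270408,-.000216],[.270408,-.962744,.00212],[.000366,-.0021,-1]])
for t in [(.30,-.15,.25),(.375,.05,.25),(.40,.17,.20),(.44,.19,.16)]:
    print(t,(R.T@(np.array(t)-s)).round(3))
```

```text
jigger,cup base [[0.581, 0.311, 0.0], [0.693, 0.31, 0.0]] tops [[0.583, 0.309, 0.085]] [[0.692, 0.308, 0.08]]
(0.3, -0.15, 0.25) [ 0.248 -0.399 -0.027]
(0.375, 0.05, 0.25) [ 0.374 -0.571 -0.027]
(0.4, 0.17, 0.2) [ 0.431 -0.68   0.023]
(0.44, 0.19, 0.16) [ 0.475 -0.688  0.063]
```
Jigger at (.581,.310): far (0.11+) from body end at (.49,.27)±37 mm... distance from (.49,.27) to jigger .1; fine.

The measured jigger, cup and board positions agree with the given sizes. I'll swing in close to the base to a viewing pose behind the hook.

The rows are not in the units I measure in: shifts go in cm and turns go in units of 5 degrees. I convert before sending: -0.668 m is -66.8, -0.567 m is -56.7, 30.4 degrees is 6.08.

```bash
echo '{"plan": [[33.4, -42.7, 0, 0, 0, 3, 1], [33.4, -42.7, 0, 0, 0, 3, 1], [33.4, -42.7, 0, 0, 0, 3, 1], [33.4, -42.7, 0, 0, 0, 3, 1], [33.4, -42.7, 0, 0, 0, 3, 1], [33.4, -42.7, 0, 0, 0, 3, 1], [33.4, -42.7, 0, 0, 0, 3, 1], [33.4, -42.7, 0, 0, 0, 3, 1], [33.4, -42.7, 0, 0, 0, 3, 1], [33.4, -42.7, 0, 0, 0, 3, 1], [33.4, -42.7, 0, 0, 0, 3, 1], [38.9, -56.7, 3, 0, 0, 4.4, 1], [38.9, -56.7, 3, 0, 0, 4.4, 1], [38.9, -56.7, 3, 0, 0, 4.4, 1], [43.8, -66.8, 6, 0, 0, 6.08, 1], [43.8, -66.8, 6, 0, 0, 6.08, 1], [43.8, -66.8, 6, 0, 0, 6.08, 1], [43.8, -66.8, 6, 0, 0, 6.08, 1]]}' | python3 steer.py
```

Run:
```python
from rig import bot
import cv2,numpy as np
s=bot.read_state()
c=bot.capture("wrist")
T=np.eye(4);T[:3,:3]=s["tcp_rot"];T[:3,3]=s["position"]
V=np.linalg.inv(T@c["mount"])
np.savez("wrist1.npz",**c,view=V)
cv2.imwrite("pics/wrist1.png",c["color"][:,:,::-1])
print(s["time_s"],s["position"],s["tcp_rot"].round(3).tolist(),s["joint_positions"].round(1),s["force"])
```

```text
time_s: 1.95
position: [0.4099, 0.1631, 0.1616]
tcp_rot: [[0.969, -0.249, -0.001], [-0.249, -0.969, 0.001], [-0.001, -0.0, -1.0]]
force: [0.6, 0.3, 0.7]
opening: 1.002
grasp_force: 0.0
1.95 [0.40992614 0.16308017 0.16156791] [[0.969, -0.249, -0.001], [-0.249, -0.969, 0.001], [-0.001, -0.0, -1.0]] [7.100e+00 2.210e+01 1.113e+02 1.000e-01 4.660e+01 1.114e+02] [0.62473981 0.33957833 0.7039685 ]
```

View pics/wrist1.png

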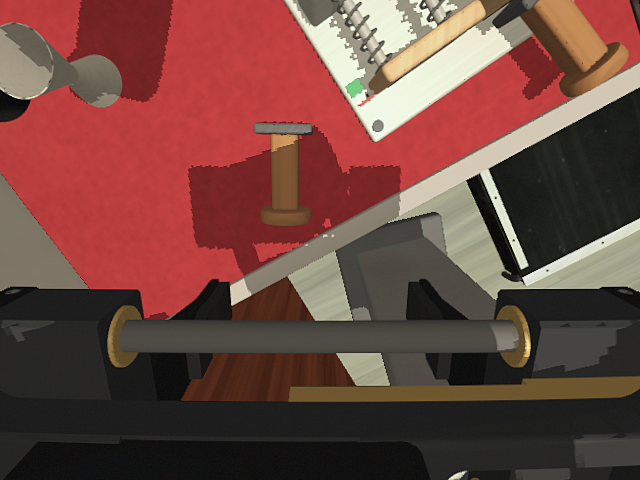

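The wrist view shows the loose hook with its plate at (255–312, 122–134), the stem between columns 272 and 299, and the knob near (286,217). The bare board's top edge is near (372,85)–(500,5). Next I'll measure precisely.

Run:
```python
from h import *
c=load("wrist1.npz"); im=c["color"]; hsv=cv2.cvtColor(im,cv2.COLOR_RGB2HSV).astype(int)
g=im.astype(int)
# stem columns per row: oak = hue 8..25 with red floor hue<5/175+
oak=((hsv[...,0]>8)&(hsv[...,0]<28)&(hsv[...,1]>70))
L=[];Rr=[]
for r in range(140,204,4):
    xs=np.where(oak[r,255:320])[0]+255
    L.append([xs.min()-.0,r]);Rr.append([xs.max()+1.,r])
l=plane(c,L,.033);q=plane(c,Rr,.033)
m=(l+q)/2;k=np.polyfit(m[:,0],m[:,1],1);print("stem yaw",np.degrees(np.arctan(k[0])),"width",np.linalg.norm(l-q,axis=1).mean()*np.cos(np.arctan(k[0])),"resid",np.std(m[:,1]-np.polyval(k,m[:,0])),"y at x=.47",np.polyval(k,.47))
grey=(hsv[...,1]<60)&(hsv[...,2]>40)
ys,xs=np.where(grey[110:145,240:325]);ys+=110;xs+=240;print("plate px",xs.min(),xs.max(),ys.min(),ys.max())
P=plane(c,[[xs.min(),123],[xs.max()+1,123.5]],.044);print("plate front top",P.round(4).tolist(),np.linalg.norm(P[0]-P[1]),np.degrees(np.arctan2(P[0][1]-P[1][1],P[0][0]-P[1][0]))-90)
K=plane(c,[[285.5,207]],.044);print("knob",K)
cv2.imwrite("pics/w1c.png",cv2.resize(im[0:150,320:520,::-1],None,fx=4,fy=4,interpolation=cv2.INTER_CUBIC))
```

```text
stem yaw -15.275087834799498 width 0.02150375454281251 resid 0.00011812607814927755 y at x=.47 0.17431129503110848
plate px 254 312 123 134
plate front top [[0.5071, 0.187, 0.044], [0.4956, 0.1443, 0.044]] 0.04414756266699073 -14.989922707620579
knob [[0.43990354 0.18145802 0.044     ]]
```

View pics/w1c.png

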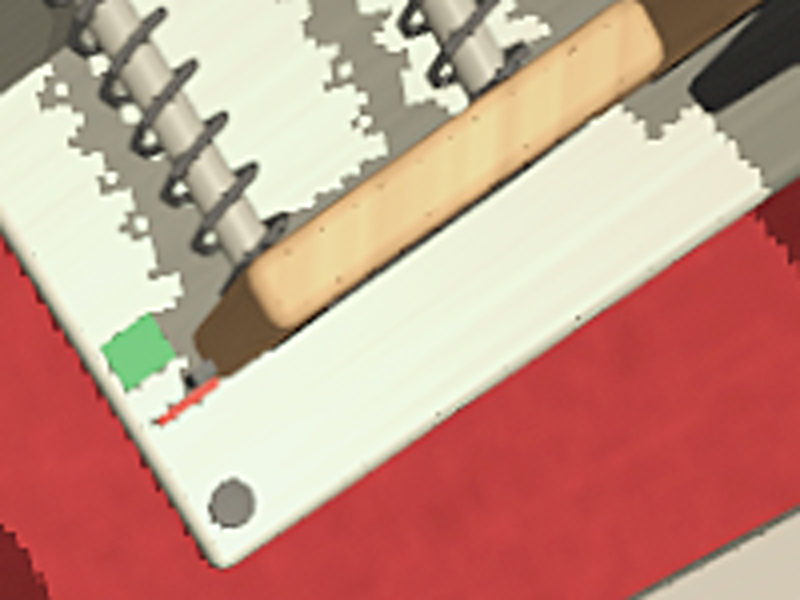

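The crop shows the bare board's top front edge from (391,82) to (485,15) px. The base's front-left corner is at (375.5,142) and the front edge runs to (511,48). The red pointer is just in front of the green zone, so the board is at rest.

Run:
```python
from h import *
c=load("wrist1.npz")
f=lambda L:np.array(L,float)/4+[320-.375,-.375]
B=plane(c,f([[222,568],[765,193],[0,222]]),.01)
d=B[1]-B[0];e=B[2]-B[0]
print("front edge yaw",np.degrees(np.arctan2(d[1],d[0]))+90,"left edge yaw",np.degrees(np.arctan2(e[1],e[0])),"corner",B[0])
F=plane(c,f([[283,332],[662,62]]),.085);d=F[1]-F[0];yaw=np.arctan2(d[1],d[0])+np.pi/2
print("board front",F.round(4).tolist(),np.linalg.norm(d),np.degrees(yaw),"mid",F.mean(0))
# consistency: corner -> mark
for yw in np.radians([20.1]):
    R=np.array([[np.cos(yw),-np.sin(yw)],[np.sin(yw),np.cos(yw)]])
    print("mark from wrist corner",B[0][:2]+R@[.030,-.053],"from top ctr",R@[-.045,.042]+[.5732,.0349])
    print("corner->boardmid in jig",R.T@(F.mean(0)-B[0])[:2])
s=np.array([.40993,.16308,.16157])
Rt=np.array([[.969,-.249,-.001],[-.249,-.969,.001],[-.001,0,-1]])
a=np.array([.4647,.1756])
for z in (.06,.0035): print((Rt.T@(np.array([*a,z])-s)).round(4))
```

```text
front edge yaw 20.306883504409853 left edge yaw 20.663715112098338 corner [0.46994433 0.09708491 0.01      ]
board front [[0.5054, 0.0914, 0.085], [0.5291, 0.0281, 0.085]] 0.06754460291043363 20.492186234499982 mid [0.51726284 0.059733   0.085     ]
mark from wrist corner [0.51633112 0.05762271] from top ctr [0.51650705 0.05887727]
corner->boardmid in jig [ 0.03160019 -0.05133843]
[ 0.0501 -0.0258  0.1015]
[ 0.0501 -0.0258  0.158 ]
```

```bash
echo '{"plan": [[5, -2.58, 4, 0, 0, 0.16, 1], [5, -2.58, 8, 0, 0, 0.16, 1], [5, -2.58, 12, 0, 0, 0.16, 1], [5, -2.58, 14, 0, 0, 0.16, 1], [5, -2.58, 15.7, 0, 0, 0.16, 1], [5, -2.58, 15.7, 0, 0, 0.16, 1], [5, -2.58, 15.7, 0, 0, 0.16, 1], [5, -2.58, 15.7, 0, 0, 0.16, 1]]}' | python3 steer.py
python3 - <<'E'
from rig import bot
import cv2,numpy as np
s=bot.read_state()
c=bot.capture("wrist")
cv2.imwrite("pics/wrist2.png",c["color"][:,:,::-1])
print(s["position"],s["tcp_rot"].round(4).tolist(),s["joint_positions"].round(1),s["force"].round(2))
E
```

```text
time_s: 2.8
position: [0.4659, 0.1716, 0.0067]
tcp_rot: [[0.963, -0.268, 0.002], [-0.268, -0.963, 0.0], [0.002, -0.001, -1.0]]
force: [0.4, 0.8, 0.7]
opening: 1.002
grasp_force: 0.0
[0.46585553 0.17161614 0.0066966 ] [[0.9634, -0.2682, 0.002], [-0.2682, -0.9634, 0.0002], [0.0019, -0.0007, -1.0]] [  7.3  42.1 109.1  -0.   28.7 112.9] [0.35 0.81 0.66]
```

View pics/wrist2.png

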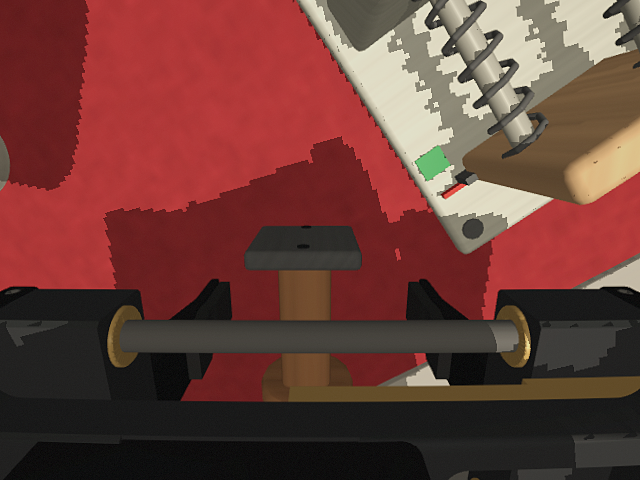

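The stem is straddled, but it sits about 4 mm to the left of the finger centre: stem at column 305, fingers centred on 320. I'll let the arm settle first.

```bash
echo '{"plan": [[0, 0, 0, 0, 0, 0, 1], [0, 0, 0, 0, 0, 0, 1], [0, 0, 0, 0, 0, 0, 1]]}' | python3 steer.py
```

```text
time_s: 3.15
position: [0.4652, 0.1722, 0.006]
tcp_rot: [[0.964, -0.267, 0.001], [-0.267, -0.964, 0.0], [0.001, -0.0, -1.0]]
force: [0.2, -0.5, -0.2]
opening: 1.003
grasp_force: 0.0
```

In the tool's units: -0.0035 m is -0.35, 0.001 m is 0.1.

```bash
echo '{"plan": [[0, -0.35, 0.1, 0, 0, 0, 1], [0, -0.35, 0.1, 0, 0, 0, 1], [0, -0.35, 0.1, 0, 0, 0, 0], [0, -0.35, 0.1, 0, 0, 0, 0], [0, -0.35, 0.1, 0, 0, 0, 0], [0, -0.35, 0.1, 0, 0, 0, 0], [0, -0.35, 0.1, 0, 0, 0, 0], [0, -0.35, 0.1, 0, 0, 0, 0], [0, -0.35, 0.1, 0, 0, 0, 0], [0, -0.35, 0.1, 0, 0, 0, 0], [0, -0.35, 0.1, 0, 0, 0, 0], [0, -0.35, 0.1, 0, 0, 0, 0]]}' | python3 steer.py
```

```text
time_s: 4.35
position: [0.466, 0.1755, 0.0046]
tcp_rot: [[0.964, -0.268, 0.0], [-0.268, -0.964, 0.0], [0.0, -0.0, -1.0]]
force: [0.3, 1.2, -0.8]
opening: 0.246
grasp_force: 30.0
```

Gripped: the opening is 21.4 mm for the 22 mm stem. Lifting next, backing off, turning, and going to about 30 mm in front of the bare board.

In the tool's units: 0.138 m is 13.8, -0.045 m is -4.5, -35.8 degrees is -7.16.

```bash
echo '{"plan": [[0, 0, -2.5, 0, 0, 0, 0], [0, 0, -4.5, 0, 0, 0, 0], [0, 0, -4.5, 0, 0, 0, 0], [-3, 3, -4.5, 0, 0, -1, 0], [-3, 6.6, -4.5, 0, 0, -2.4, 0], [-1, 11, -4.5, 0, 0, -4, 0], [0.9, 14.8, -4.5, 0, 0, -5.6, 0], [0.9, 14.8, -4.5, 0, 0, -7.16, 0], [2.6, 13.8, -2.8, 0, 0, -7.16, 0], [2.6, 13.8, -2.8, 0, 0, -7.16, 0], [2.6, 13.8, -2.8, 0, 0, -7.16, 0], [2.6, 13.8, -2.8, 0, 0, -7.16, 0]]}' | python3 steer.py
python3 - <<'E'
from rig import bot
import cv2,numpy as np
s=bot.read_state()
T=np.eye(4);T[:3,:3]=s["tcp_rot"];T[:3,3]=s["position"]
c=bot.capture("wrist");np.savez("wrist3.npz",**c,view=np.linalg.inv(T@c["mount"]))
cv2.imwrite("pics/wrist3.png",c["color"][:,:,::-1])
print(s["position"],s["tcp_rot"].round(4).tolist(),s["joint_positions"].round(1),s["force"].round(2),s["moment"].round(2))
c=bot.capture("scene");np.savez("scene3.npz",**c)
cv2.imwrite("pics/scene3.png",cv2.resize(c["color"][150:350,120:390,::-1],None,fx=2.9,fy=2.9,interpolation=cv2.INTER_CUBIC))
E
```

```text
time_s: 5.55
position: [0.4525, 0.0361, 0.0324]
tcp_rot: [[0.938, 0.347, -0.002], [0.347, -0.938, 0.0], [-0.002, -0.001, -1.0]]
force: [0.3, -0.2, -0.9]
opening: 0.255
grasp_force: 30.0
[0.45254217 0.03605763 0.03243022] [[0.9378, 0.3472, -0.0023], [0.3472, -0.9378, 0.0004], [-0.0021, -0.0012, -1.0]] [ -9.6  37.9 114.6  -0.   27.6  60.1] [ 0.25 -0.16 -0.94] [ 0.02  0.1  -0.01]
```

View pics/wrist3.png

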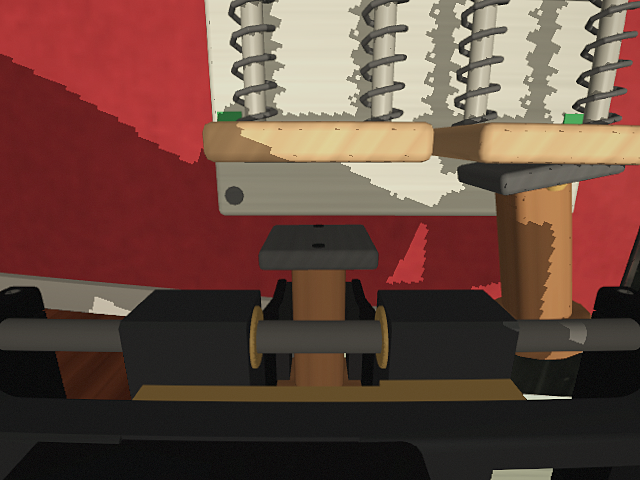

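View pics/scene3.png

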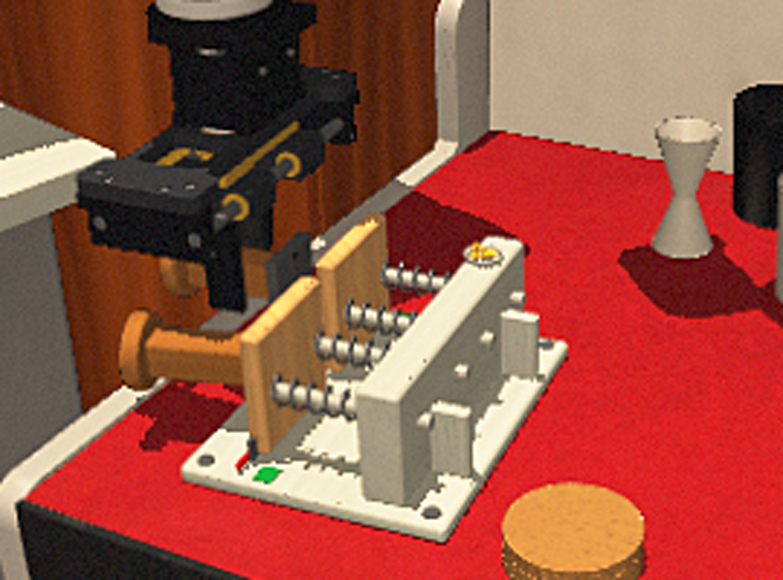

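The plate is level in the wrist view (columns 261–378, centre about 319.5). The bare board's edge is straight ahead (columns 204–433, centre about 318.5, front edge at row about 162). I'll check the residual offsets and yaw numerically.

Run:
```python
from h import *
c=load("wrist3.npz"); im=c["color"]; hsv=cv2.cvtColor(im,cv2.COLOR_RGB2HSV).astype(int)
wood=((hsv[...,0]>8)&(hsv[...,0]<28)&(hsv[...,1]>60)).astype(np.uint8)
pts=[]
for x in range(222,420,6):
    r=np.where(wood[130:185,x])[0]
    if len(r): pts.append([x+.5,r.max()+131])
pts=np.array(pts,float);k=np.polyfit(pts[:,0],pts[:,1],1);g=abs(pts[:,1]-np.polyval(k,pts[:,0]))<1.5;pts=pts[g];print(len(pts),k)
F=plane(c,pts,.085);q=np.polyfit(F[:,1],F[:,0],1);print("board yaw",np.degrees(np.arctan(-q[0])))
w=wood[140:155,195:445].mean(0)>.5;xs=np.where(w)[0]+195;print("board cols",xs.min(),xs.max())
E=plane(c,[[204.5,155],[433.5,155]],.085)
ye=np.polyval(np.polyfit(pts[:,0],pts[:,1],1),[204.5,433.5])
E=plane(c,np.c_[[204.5,433.5],ye],.085);print("ends",E.round(4).tolist(),np.linalg.norm(E[0]-E[1]),E.mean(0))
V=c["view"];T=np.linalg.inv(V)@np.linalg.inv(c["mount"])
t=T[:3,:3].T@(E.mean(0)-T[:3,3]);print("board edge mid in tool",t.round(4),"tool yaw",np.degrees(np.arctan2(T[1,0],T[0,0])))
dark=(hsv[...,2]<110)&(hsv[...,1]<80)
for r in range(222,272,3):
    xs=np.where(dark[r,250:390])[0]+250
    print(r,(xs.min(),xs.max(),im[r,300].tolist()) if len(xs) else None,end=' ')
P=plane(c,[[270,226],[370,226]],.0324+.0174+.022)
print("\nplate front top in tool",((P-T[:3,3])@T[:3,:3]).round(4).tolist())
```

```text
33 [5.57040998e-05 1.62073167e+02]
board yaw 20.312792472985084
board cols 204 444
ends [[0.5051, 0.0916, 0.085], [0.5293, 0.0264, 0.085]] 0.06956304688343339 [0.51718719 0.05899154 0.085     ]
board edge mid in tool [ 0.0685  0.0009 -0.0527] tool yaw 20.31636747686613
222 None 225 (np.int64(276), np.int64(362), [35, 45, 41]) 228 (np.int64(273), np.int64(364), [44, 42, 39]) 231 (np.int64(271), np.int64(365), [45, 44, 41]) 234 (np.int64(269), np.int64(367), [45, 44, 43]) 237 (np.int64(268), np.int64(369), [46, 45, 42]) 240 (np.int64(266), np.int64(370), [44, 43, 41]) 243 (np.int64(264), np.int64(372), [45, 45, 43]) 246 (np.int64(263), np.int64(374), [45, 44, 41]) 249 (np.int64(261), np.int64(375), [46, 44, 41]) 252 (np.int64(259), np.int64(377), [59, 59, 55]) 255 (np.int64(259), np.int64(377), [62, 61, 55]) 258 (np.int64(259), np.int64(377), [61, 60, 55]) 261 (np.int64(259), np.int64(377), [59, 58, 54]) 264 (np.int64(259), np.int64(377), [58, 56, 52]) 267 (np.int64(260), np.int64(376), [57, 56, 52]) 270 None 
plate front top in tool [[0.0454, -0.0165, -0.0394], [0.0454, 0.019, -0.0395]]
```

Run:
```python
from h import *
c=load("wrist3.npz");T=np.linalg.inv(c["view"])@np.linalg.inv(c["mount"])
for px,z in (([[260,250.5],[377,250.5]],.0718),([[275.5,224.5],[363,224.5]],.0278),([[259.5,268.5],[377.5,268.5]],.0718)):
    P=(plane(c,px,z)-T[:3,3])@T[:3,:3];print(P.round(4).tolist(),np.linalg.norm(P[0]-P[1]).round(4),P.mean(0).round(4))
```

```text
[[0.0363, -0.0205, -0.0394], [0.0363, 0.0219, -0.0395]] 0.0424 [ 0.0363  0.0007 -0.0394]
[[0.0358, -0.02, 0.0046], [0.0358, 0.0221, 0.0045]] 0.0421 [0.0358 0.0011 0.0046]
[[0.0294, -0.021, -0.0394], [0.0294, 0.0224, -0.0395]] 0.0434 [ 0.0294  0.0007 -0.0394]
```

Alignment is good: plate and board agree within 0.2 mm sideways and both have yaw 20.3°. The gap is 32 mm, so I'll approach, then press slowly.

```bash
echo '{"plan": [[1.5, 0, 0, 0, 0, 0, 0], [2.4, 0, 0, 0, 0, 0, 0], [2.7, 0, 0, 0, 0, 0, 0], [3, 0, 0, 0, 0, 0, 0], [3.3, 0, 0, 0, 0, 0, 0], [3.6, 0, 0, 0, 0, 0, 0], [3.8, 0, 0, 0, 0, 0, 0], [4, 0, 0, 0, 0, 0, 0], [4, 0, 0, 0, 0, 0, 0], [4, 0, 0, 0, 0, 0, 0]]}' | python3 steer.py
```

```text
time_s: 6.65
position: [0.4897, 0.0494, 0.0324]
tcp_rot: [[0.938, 0.347, -0.004], [0.347, -0.938, 0.0], [-0.004, -0.001, -1.0]]
force: [-4.3, -1.5, 1.2]
opening: 0.253
grasp_force: 30.0
```

```bash
echo '{"plan": [[0.2, 0, 0, 0, 0, 0, 0], [0.4, 0, 0, 0, 0, 0, 0], [0.6, 0, 0, 0, 0, 0, 0], [0.8, 0, 0, 0, 0, 0, 0], [0.85, 0, 0, 0, 0, 0, 0], [0.85, 0, 0, 0, 0, 0, 0], [0.85, 0, 0, 0, 0, 0, 0], [0.85, 0, 0, 0, 0, 0, 0], [0.85, 0, 0, 0, 0, 0, 0]]}' | python3 steer.py
python3 - <<'E'
from rig import bot
import cv2,numpy as np
s=bot.read_state()
T=np.eye(4);T[:3,:3]=s["tcp_rot"];T[:3,3]=s["position"]
c=bot.capture("wrist");np.savez("wrist4.npz",**c,view=np.linalg.inv(T@c["mount"]))
a=c["color"]
c=bot.capture("scene");b=c["color"][150:350,120:390]
im=np.vstack([cv2.resize(a[100:280,180:460],(560,360)),cv2.resize(b[60:140,20:200],(560,240),interpolation=cv2.INTER_CUBIC)])
cv2.imwrite("pics/press.png",im[:,:,::-1])
print(s["position"],s["tcp_rot"].round(4).tolist(),s["force"].round(2),s["moment"].round(2))
E
```

```text
time_s: 7.55
position: [0.4956, 0.0517, 0.0323]
tcp_rot: [[0.938, 0.347, -0.008], [0.347, -0.938, -0.0], [-0.008, -0.002, -1.0]]
force: [-7.5, -6.8, 4.9]
opening: 0.25
grasp_force: 30.0
[0.49561471 0.05170932 0.03233205] [[0.9379, 0.3468, -0.0081], [0.3468, -0.9379, -0.0004], [-0.0077, -0.0024, -1.0]] [-7.45 -6.78  4.87] [-1.14  1.12 -0.31]
```

View pics/press.png

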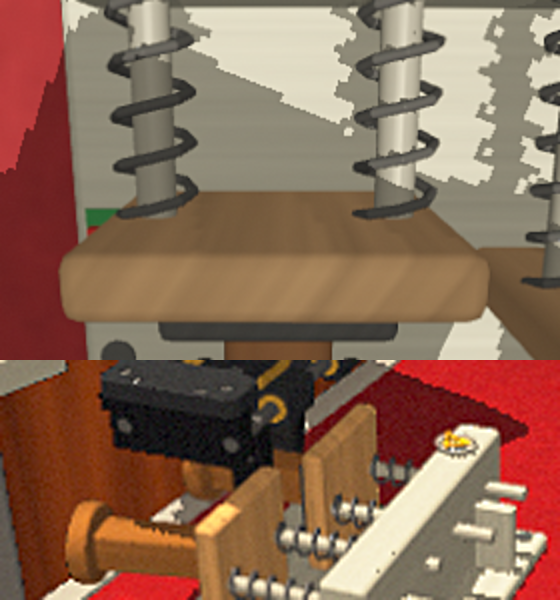

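The plate bears on the board (crop rows 320–340), centred under its edge, and the pointer is beside the green zone. Measured travel is about 13.6 mm with about 9.4 N along the press axis. The side and vertical force readings look high, so I'll idle and recheck.

```bash
for i in 1 2 3; do echo '{"plan": [[0, 0, 0, 0, 0, 0, 0], [0, 0, 0, 0, 0, 0, 0]]}' | python3 steer.py | grep -E "pos|rot|force"; done
python3 - <<'E'
from h import *
c=load("wrist4.npz"); im=c["color"]; hsv=cv2.cvtColor(im,cv2.COLOR_RGB2HSV).astype(int)
T=np.linalg.inv(c["view"])@np.linalg.inv(c["mount"])
# crop scale 2: board top front edge at crop row 321; ends cols 62,489 ; plate top cols 160..397 row 321-340
f=lambda L:np.array(L,float)/2+[180-.25,100-.25]
for L,z in (([[62,320],[489,320]],.085),([[160,339],[397,339]],.0717)):
    P=(plane(c,f(L),z)-T[:3,3])@T[:3,:3];print(P.round(4).tolist(),P.mean(0).round(4),np.linalg.norm(P[0]-P[1]))
E
```

```text
position: [0.4956, 0.0517, 0.0323]
tcp_rot: [[0.938, 0.347, -0.008], [0.347, -0.938, -0.0], [-0.008, -0.002, -1.0]]
force: [-7.9, -7.0, 4.5]
grasp_force: 30.0
position: [0.4956, 0.0517, 0.0323]
tcp_rot: [[0.938, 0.347, -0.008], [0.347, -0.938, -0.0], [-0.008, -0.002, -1.0]]
force: [-7.7, -6.7, 4.5]
grasp_force: 30.0
position: [0.4956, 0.0517, 0.0323]
tcp_rot: [[0.938, 0.347, -0.008], [0.347, -0.938, -0.0], [-0.008, -0.002, -1.0]]
force: [-7.6, -5.8, 3.9]
grasp_force: 30.0
[[0.0373, -0.0345, -0.0529], [0.0373, 0.0352, -0.053]] [ 0.0373  0.0004 -0.053 ] 0.06969190260098161
[[0.0291, -0.0209, -0.0395], [0.0291, 0.0227, -0.0396]] [ 0.0291  0.0009 -0.0396] 0.04360074605014128
```

Steady: the TCP is still, the plate is flat and within 0.5 mm sideways, the axial push is about 9.5 N and the total contact about 11 N. Handing in.

```bash
python3 -c "
from rig import bot
print(bot.hand_in())"
```

```text
the job is handed in; nothing more can be done
None
```

I handed the job in with the loose hook gripped off the worktop and its plate flat on the bare left board's inked square, pushing at about 9.5 N with the board about 14 mm back (mid-green); no verdict was returned.

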